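Pin a test grip to its fork and lock the pin with a spring cotter

TASK

On the bench stand, push the coupling pin fully home by its head, then take the spring cotter out of the blue block by its coil and push its straight leg down through the cross hole in the pin's plain end until the bow snaps over the pin. The pin turns loosely in its fork, so feel for the hole, bring it upright with the leg and do not force the cotter. Leave the cotter in place, the pin still home and the other things on the bench where they are.

Things in the scene. Friction and masses are not known exactly. Their poses are not given: they have to be found in the camera images.
- stand: Fixed stand on the mat: aluminium plate 130x96x12 mm, on it a steel fork holding a test grip's tongue, coupled by a pin 20 mm thick. Origin under the plate, below the pin; z up, y along the pin to its head, x to the grip body (away from the robot). Pin axis at z = 62 mm. Fork from y = -26 to 26 mm, x = -18 to 18, its top 18 mm above the axis; grip body at x = 43 to 97, up to 17 mm above the axis.
- pin (a joint): Slide of the steel coupling pin along the stand's y: how far it is drawn out at its head (m); 0 = home, a hard stop; 0.014 to 0.026 at the start, its cross hole then hidden in the fork. Sliding takes about 4 N. Its plain end is at stand y = -47 mm plus this, its cross hole (6 mm across, right through) at y = -37 mm plus this.
- head_home (a point): Centre of the outer face of the pin's round head (30 mm across) when the pin is home: stand x = 0, y = 35, z = 62 mm; the face stands joint pin farther along y. Push it towards -y. Fixed to the stand, axes as the stand's. A slot in the face runs parallel to the cross hole.
- hole_home (a point): Point on the pin's axis where the cross hole's centre is when the pin is home (stand x 0, y -37, z 62 mm); pin top 10 mm higher. Fixed to the stand, axes as the stand's. The pin also rolls loosely about its axis (about 3 N at its rim turns it, friction holds it): at the start the hole leans out of upright by up to 37 degrees. That roll is not measured: feel or see it.
- cotter: Spring cotter (R-clip) of 5 mm steel wire, 100 mm long, 50 g, upright in the block. Origin: the point of the straight leg that sits on the pin's axis when home. z up along the leg, x to the bow, y across the clip's plane. Leg down to z = -44 mm, blunt end. Bow beside it at x = 4 to 17 mm, open end at z = -24. Home, y lies along the pin, bow on either side.
- cotter_coil (a point): Centre of the cotter's coil at cotter x = 9, z = 44 mm, where it is taken: 23 mm across, 10 mm thick along y, finger room on both flat sides. Axes as the cotter's.
- cotter_tip (a point): Lower end of the cotter's straight leg, 44 mm below its origin: chamfered to 3 mm across. Axes as the cotter's.
- cotter_bow (a joint): How far the bow is sprung open (rad), 0 = relaxed. It opens to about 0.1 rad riding over the pin while the cotter's origin goes from 23 to 11 mm above the pin's axis, under a push growing to about 7 N; then it snaps over, pulls the leg down the rest of the way and closes.
- block: Fixed blue drilled block 34x74x30 mm on the mat, origin under its centre; the cotter's leg stands 19 mm deep in a hole near its right end. A spare small pin in its left end reaches 23 mm above it, 46 mm from the cotter.
- caliper: Digital caliper lying on the black bench top, a bystander.
- test_plate_1: Pale steel test plate with a strip of brown tape on it, a bystander.
- ball_pen: Grey ball pen, a bystander.
- petri_dish: Clear petri dish, a bystander.
- spare_jaw: Small black ribbed jaw block, a bystander.
- hex_key: Dark hex key, a bystander.
- binder_clip: Black binder clip, a bystander.

How it is judged:
By the outcome, as a careful person would: the job done as asked, in the order asked, and still so for the second after the job is handed in, with the robot touching nothing.
It also fails if it takes over 61 s, if anything falls off the work surface, if the arm or the gripper's body presses on something with over 40 N, if the wrist force passes 120 N, or if a joint passes its speed limit or range.

ROBOT

A 7-joint arm with a two-finger parallel gripper is mounted at the origin on a cart in front of the work surface, level with it; the furniture and walls round the work are solid. World frame = base frame: x ahead of the robot, y to its left, z up, the work surface at z = 0. Lengths are in mm, angles in rad, forces in N, time in s.
With the tool pointing down it reaches from about 375 to 925 mm from the base axis. Payload 3.1 kg.
Tool frame: the origin (TCP) lies midway between the tips of the shut fingers; the grasp point (between the pads) lies 19 mm behind it (grip_point_offset is the x of the grasp point in the tool frame, in mm); x points along the fingers, y is the direction in which the jaws open and shut, and the axes are right-handed (so a half turn about x gives the same grasp; the last joint's range is limited). The gripper opens to 85 mm and grips with 20 to 120 N. Pads are 22 mm wide; open, the fingers measure 114 mm over their backs; the gripper's body (76 mm by 85 mm) begins 54 mm behind the grasp point. The pads swing forward as they close: fully open they stand 13 mm farther back than shut.
Start: joints at [-1.357, 0.383, 0.044, 1.598, -0.018, 1.161, -0.05], TCP at [199.379, 618.669, 231.269] pointing down, gripper open.
Joint ranges: [-2.61, 2.61], [-0.41, 2.15], [-1.48, 1.57], [0, 2.5], [-1.57, 4.71], [0.05, 1.97], [-2.85, 2.85]. Speed limits (rad/s): [2.79, 2.79, 3.14, 3.14, 3.14, 3.14, 3.14].

INTERFACE

Orientations are given as a rotation vector (axis times angle).
In Python, from workcell import move_ptp, move_straight, move_joints, gripper_to, pause, inverse_kinematics, get_obs, camera, MotionError, close_job, grip_point_offset gives the robot as it stands. The module is installed in compiled form; this text tells all that it offers. Calls block until the motion is done:
- move_ptp(position, orientation): joint-space move of the TCP to a pose.
- move_straight(position, attitude=None, velocity=150, until_force=None): straight line of the TCP; attitude=None keeps the orientation; velocity is the mean speed in mm/s. With until_force (N) it stops when the force on the tool has changed by that much, and returns True; else False.
- move_joints(angles): joint-space move.
- gripper_to(opening): finger opening in mm; the grip force is fixed at half the most; returns when the fingers have stopped.
- pause(seconds).
- inverse_kinematics(position, orientation): joint angles nearest the present ones, or None.
- get_obs(): the state.
- camera(name): name is "side" or "top" or "wrist"; returns a dict with "frame" (400x640x3 uint8, blue, green, red), "intrinsics" (3x3 intrinsics, pixels), "R" (3x3) and "t" (3): a world point X has camera coordinates R X + t; the wrist camera has in their place "T_tool_cam" (4x4, takes a point from camera to tool coordinates, whose origin is the TCP and whose axes are the tool frame's). Camera axes: x right, y down, z forward; pixel columns grow to the right and rows downward; lengths in mm; the calibration is good to about 2 mm. A picture is of the moment at which its call begins: read the wrist's pose just before it. There is no depth.
A pose or a line that the arm cannot do raises MotionError and nothing moves.
- close_job(): hands the job in, once; it reports no verdict.
The state is a dict: "t": time; "qpos": joint angles; "qvel": joint speeds; "joint_efforts": joint torques, N m; "position": TCP position; "ee_rot": TCP orientation; "ft_force": force on the tool from outside, world axes, zero at the start; "torque": the same for the moment, N m; "opening": finger opening in mm.
Only numpy, scipy, OpenCV 4.12 (cv2) and the standard library are available. Lean on these libraries where they do the work, as an engineer would, in place of code of your own. Each camera call takes 0.05 s, during which the arm holds its last target.

## Working session

There is one attempt and no reset: what is moved stays moved. The work goes in short steps, each a Python script; the robot and the scene stay as the last script left them, time stands still between calls to the robot, and variables do not carry over. Pictures are saved under pics/ and viewed, and the job is handed in when it is done.

```bash
mkdir -p pics; ls; python3 - <<'E'
from workcell import *
import cv2,numpy as np
o=get_obs();print(o)
print(grip_point_offset)
for n in("side","top","wrist"):
    c=camera(n);cv2.imwrite(f"pics/a_{n}.png",c["frame"])
    print(n,{k:np.round(v,4).tolist() for k,v in c.items() if k!="frame"})
E
```

```text
pics
{'t': 0.0, 'qpos': array([-1.35679157,  0.38380096,  0.04384766,  1.59960532, -0.01792913,
        1.16120232, -0.04988654]), 'qvel': array([ 0.00058111,  0.00096752,  0.00045665, -0.00115469,  0.00130327,
        0.00037899, -0.00094877]), 'joint_efforts': array([-2.01889366e-04, -4.33461821e+01,  1.02428868e+00, -2.49511027e+01,
        1.05637938e-02,  1.15091912e-02, -2.63234853e-06]), 'position': array([199.1178254 , 617.74509642, 229.89484061]), 'ee_rot': array([ 0.24261303,  1.5572045 , -0.24672216]), 'ft_force': array([-0.28724958, -0.20903971,  0.68967293]), 'torque': array([ 0.00466067, -0.04408648,  0.02614945]), 'opening': 85.30760252285127}
-18.700000000000003
side {'intrinsics': [[423.532, 0.0, 315.6028], [0.0, 423.532, 206.1661], [0.0, 0.0, 1.0]], 'R': [[0.9989, 0.0466, 0.0063], [0.0243, -0.3969, -0.9175], [-0.0403, 0.9167, -0.3976]], 't': [-495.7077, 10.8585, 1032.5287]}
top {'intrinsics': [[520.2098, 0.0, 325.9238], [0.0, 520.2098, 192.191], [0.0, 0.0, 1.0]], 'R': [[-0.002, -1.0, -0.0027], [-0.9855, 0.0024, -0.1697], [0.1697, 0.0024, -0.9855]], 't': [-152.671, 548.0404, 1118.8085]}
wrist {'intrinsics': [[317.9323, 0.0, 316.537], [0.0, 317.9323, 197.8529], [0.0, 0.0, 1.0]], 'T_tool_cam': [[-0.0009, -0.2657, 0.964, -143.284], [1.0, -0.0006, 0.0008, -0.5289], [0.0004, 0.964, 0.2657, -67.8864], [0.0, 0.0, 0.0, 1.0]]}
```

View pics/a_side.png

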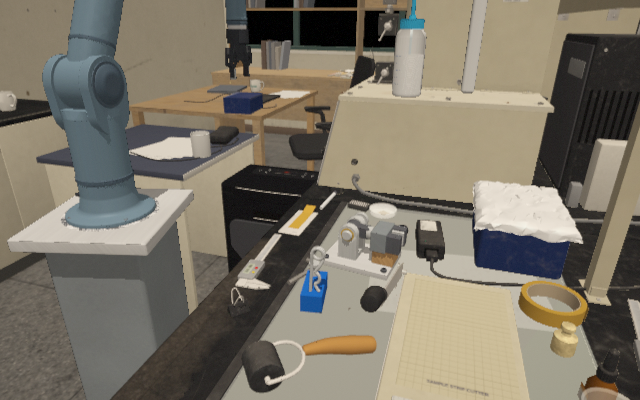

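View pics/a_top.png

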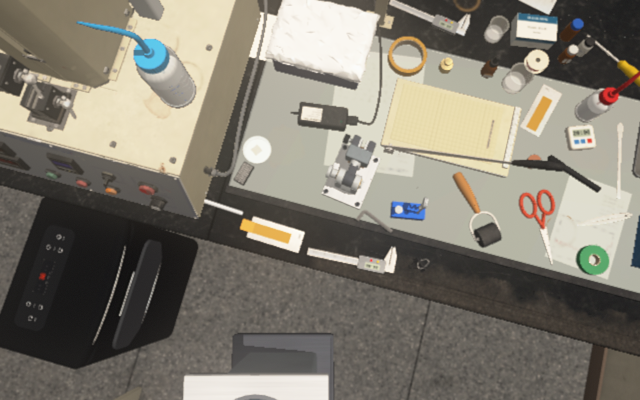

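View pics/a_wrist.png

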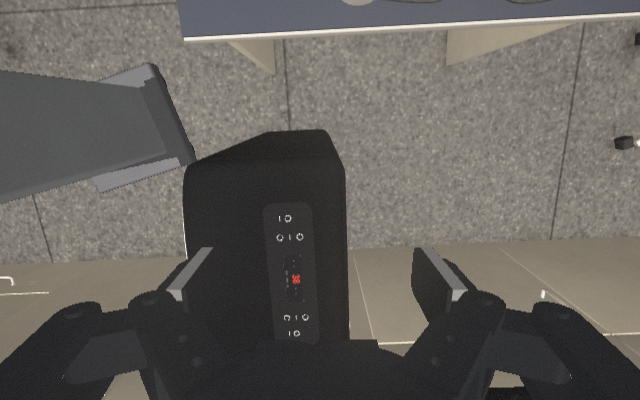

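The side view shows the stand near (370,245) and the blue block near (315,290). In the top view the stand is near (350,170) and the block near (408,210). I'll zoom in on both.

```bash
python3 - <<'E'
import cv2
a=cv2.imread("pics/a_side.png")[190:320,270:430];cv2.imwrite("pics/b_side.png",cv2.resize(a,None,fx=4.6,fy=4.6,interpolation=cv2.INTER_CUBIC))
a=cv2.imread("pics/a_top.png")[125:235,310:440];cv2.imwrite("pics/b_top.png",cv2.resize(a,None,fx=5.4,fy=5.4,interpolation=cv2.INTER_CUBIC))
E
```

```text
(no output)
```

View pics/b_side.png

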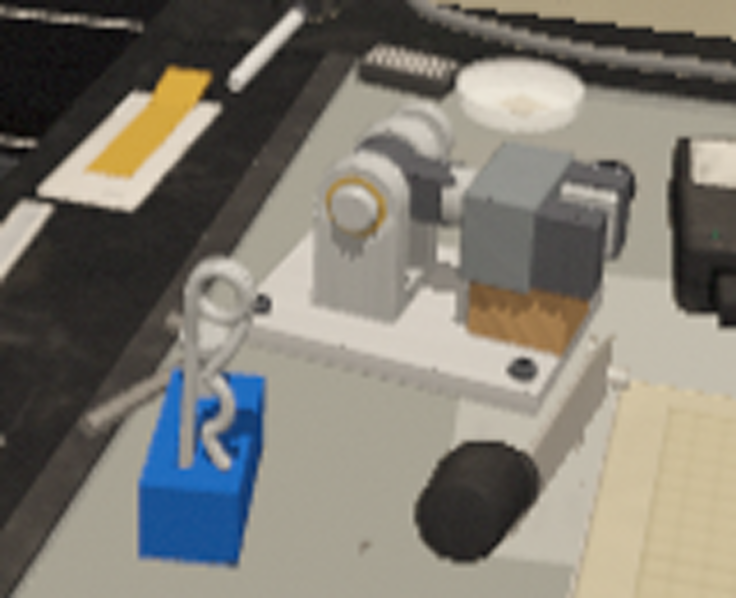

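View pics/b_top.png

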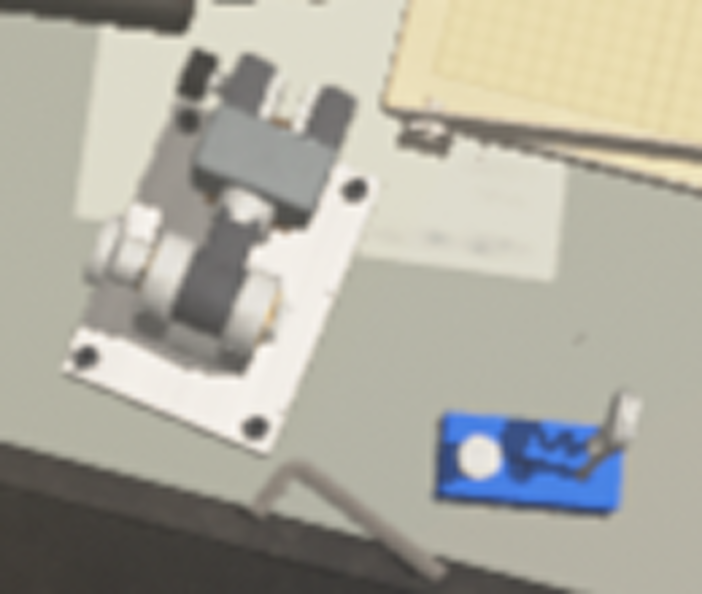

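```bash
cat > h.py <<'E'
from workcell import *
import cv2,numpy as np
from scipy.spatial.transform import Rotation as Rot
TOP=dict(K=np.array([[520.2098,0,325.9238],[0,520.2098,192.191],[0,0,1]]),R=None,t=None)
def load(n):
    c=camera(n);return c
def ray(c,uv):
    K=c["intrinsics"];R=c["R"];t=c["t"]
    d=np.array([(uv[0]-K[0,2])/K[0,0],(uv[1]-K[1,2])/K[1,1],1.])
    return -R.T@t, R.T@d
def onz(c,uv,z):
    o,d=ray(c,uv);return o+d*(z-o[2])/d[2]
def proj(c,X):
    p=c["R"]@np.asarray(X,float)+c["t"];q=c["intrinsics"]@p;return q[:2]/q[2]
def wrist():
    o=get_obs();c=camera("wrist")
    T=np.eye(4);T[:3,:3]=Rot.from_rotvec(o["ee_rot"]).as_matrix();T[:3,3]=o["position"]
    W=T@c["T_tool_cam"];c["R"]=W[:3,:3].T;c["t"]=-c["R"]@W[:3,3];return c
def save(c,name):
    cv2.imwrite(f"pics/{name}.png",c["frame"]);np.savez(f"pics/{name}.npz",intrinsics=c["intrinsics"],R=c["R"],t=c["t"])
def ld(name):
    d=dict(np.load(f"pics/{name}.npz"));d["frame"]=cv2.imread(f"pics/{name}.png");return d
def tri(views):
    A=np.zeros((3,3));b=np.zeros(3);L=[]
    for c,uv in views:
        o,d=ray(c,uv);d/=np.linalg.norm(d);P=np.eye(3)-np.outer(d,d);A+=P;b+=P@o;L.append((o,P))
    X=np.linalg.solve(A,b);return X,[np.linalg.norm(P@(X-o)) for o,P in L]
def crop(name,u0,v0,u1,v1,f,out):
    a=cv2.imread(f"pics/{name}.png")[v0:v1,u0:u1];cv2.imwrite(f"pics/{out}.png",cv2.resize(a,None,fx=f,fy=f,interpolation=cv2.INTER_CUBIC))
def att(yaw):
    """tool down, jaw axis (tool y) at angle yaw in world xy"""
    x=np.array([0,0,-1.]);y=np.array([np.cos(yaw),np.sin(yaw),0]);return Rot.from_matrix(np.column_stack([x,y,np.cross(x,y)])).as_rotvec()
E
python3 - <<'E'
from h import *
for n in("top","side"):
    save(camera(n),"c_"+n)
c=ld("c_top");s=ld("c_side")
for p in[(188,120),(355,188),(85,356),(255,428)]:
    print(onz(c,(310+p[0]/5.4,125+p[1]/5.4),14).round(1))
hsv=cv2.cvtColor(c["frame"],cv2.COLOR_BGR2HSV)
m=cv2.inRange(hsv,(100,150,80),(125,255,255))[195:235,380:440]
cs,_=cv2.findContours(m,cv2.RETR_EXTERNAL,cv2.CHAIN_APPROX_NONE);k=max(cs,key=cv2.contourArea)+np.array([380,195])
r=cv2.minAreaRect(k);print(r);print([onz(c,p,30).round(1) for p in cv2.boxPoints(r)])
# coil top view/side view
print("coil tri",tri([(c,(310+625/5.4,125+410/5.4)),(s,(270+222/4.6,190+288/4.6))]))
print("spare",onz(c,(310+480/5.4,125+455/5.4),53))
print("pin end",tri([(c,(310+273/5.4,125+305/5.4)),(s,(270+356/4.6,190+208/4.6))]))
print("head",tri([(c,(310+95/5.4,125+252/5.4)),(s,(270+432/4.6,190+128/4.6))]))
o=get_obs();print(Rot.from_rotvec(o["ee_rot"]).as_matrix().round(2))
E
```

```text
[ 659.9 -198.2   14. ]
[ 629.5 -269.9   14. ]
[ 556.3 -153.4   14. ]
[ 525.  -225.6   14. ]
((407.5, 211.0), (14.0, 31.0), 90.0)
[array([ 523.1, -303.3,   30. ]), array([ 522.9, -373.4,   30. ]), array([ 491. , -372.4,   30. ]), array([ 491.2, -302.6,   30. ])]
coil tri (array([ 517.26593119, -365.03993819,  107.75057133]), [np.float64(0.6577017597330639), np.float64(0.6577017597330319)])
spare [ 507.85576247 -315.39926329   53.        ]
pin end (array([ 566.03490858, -230.36993575,   69.11101018]), [np.float64(1.531985018359132), np.float64(1.5319850183589399)])
head (array([ 594.26731758, -157.63993318,   69.84148013]), [np.float64(4.44711982343557), np.float64(4.447119823435709)])
[[-0.    0.31  0.95]
 [-0.    0.95 -0.31]
 [-1.   -0.    0.  ]]
```

```bash
python3 - <<'E'
from h import *
s=ld("c_side")
for z in(0,100,230):
  print(proj(s,(200,618,z)),proj(s,(350,290,z)),proj(s,(500,240,z)))
yaw=np.radians(-23.2)
o=get_obs();R0=o["ee_rot"]
az0=np.arctan2(618,199)
for r,a,z in[(450,az0,330),(450,0.4,330),(450,-.35,330)]:
    print(inverse_kinematics([r*np.cos(a),r*np.sin(a),z],att(a)))
print(inverse_kinematics([592,-205,160],att(yaw)), o["qpos"])
E
```

```text
[244.49787706 145.04977683] [271.88352777 174.59043988] [320.73513467 181.33408783]
[242.8464382  118.43145345] [270.70004657 142.3556542 ] [321.12886802 147.92186861]
[240.56863651  81.71724995] [269.04356372  97.23759965] [321.68174916 101.00436416]
[-1.38053413 -0.08230329  0.02777675  1.92603215  0.00237103  1.29783292
 -0.0942162 ]
[-0.99531658 -0.1183366   0.46914187  1.94410873  0.05537088  1.30352658
 -0.14363639]
[-1.03828385 -0.37601809  1.07401119  1.96175206  0.33523583  1.37694789
 -0.41221802]
[-0.41021971  0.55908495  0.90057495  1.75222079 -0.49263915  1.0735344
  0.25452658] [-1.35681055  0.38334069  0.04383381  1.59872291 -0.01791784  1.16120903
 -0.0499048 ]
```

```bash
python3 - <<'E'
from h import *
move_joints([-1.38,-.082,.028,1.926,0.002,1.298,-.094])
move_joints([0.24,-.082,.028,1.926,0.002,1.298,-.094])
o=get_obs();print(o["t"],o["position"],Rot.from_rotvec(o["ee_rot"]).as_matrix().round(2))
yaw=np.radians(-23.2)
q=inverse_kinematics([592,-205,165],att(yaw));print(q)
if q is not None and np.abs(q-o["qpos"]).max()<1.5:
    move_ptp([592,-205,165],att(yaw)); save(wrist(),"d1")
    move_ptp([592,-165,165],att(yaw)); save(wrist(),"d2")
print(get_obs()["t"],get_obs()["position"])
E
```

```text
3.4667 [ 421.40250351 -157.80925189  329.81761423] [[-0.    0.94 -0.35]
 [ 0.   -0.35 -0.94]
 [-1.   -0.   -0.  ]]
[ 0.23035542  0.40257677  0.04629049  1.71770441 -0.02125445  1.02179824
 -0.12087404]
4.8083 [ 592.68128025 -163.61172728  167.01609784]
```

View pics/d1.png

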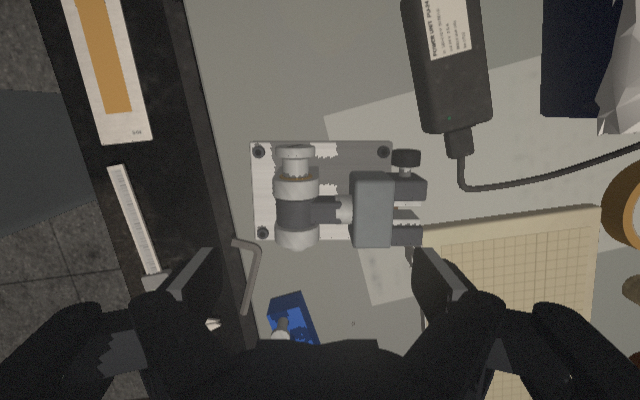

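View pics/d2.png

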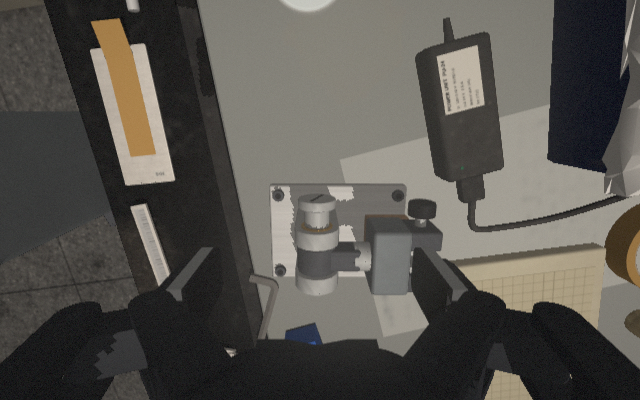

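```bash
python3 - <<'E'
from h import *
crop("d1",240,130,440,280,4,"d1c");crop("d2",260,175,410,300,5,"d2c")
E
```

```text
(no output)
```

View pics/d1c.png

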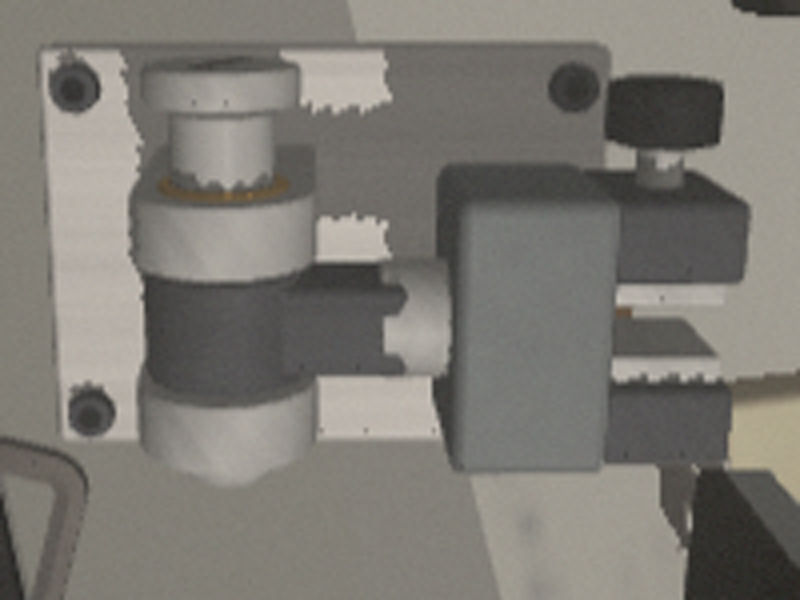

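View pics/d2c.png

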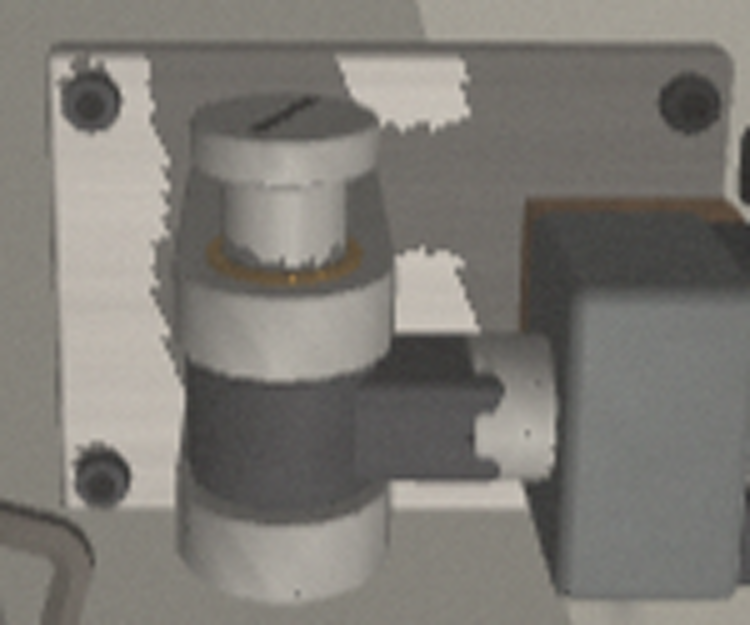

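```bash
python3 - <<'E'
from h import *
a=ld("d1");b=ld("d2");t=ld("c_top")
A=lambda x,y:(240+x/4,130+y/4)
B=lambda x,y:(260+x/5,175+y/5)
T=lambda x,y:(310+x/5.4,125+y/5.4)
S=[(A(75,88),B(90,101),T(85,356)),(A(574,86),B(689,101),T(188,120)),(A(91,412),B(102,478),T(255,428))]
for p,q,r in S:
    print([onz(c,u,14).round(1) for c,u in((a,p),(b,q),(t,r))],tri([(a,p),(b,q)])[0].round(1))
P=[(onz(a,p,14)+onz(b,q,14))/2 for p,q,r in S]
ex=P[1]-P[0];ey=P[0]-P[2];print(np.linalg.norm(ex),np.linalg.norm(ey),np.degrees(np.arctan2(ex[1],ex[0])),np.degrees(np.arctan2(ey[1],ey[0]))-90)
yaw=np.arctan2(ex[1],ex[0])
ux=np.array([np.cos(yaw),np.sin(yaw),0]);uy=np.array([-np.sin(yaw),np.cos(yaw),0])
c0=(P[1]+P[2])/2 # plate centre
# pin: midline of the shaft silhouette at z=62; head centre
for c,u in((a,A(222,150)),(a,A(221,95)),(a,A(224,235)),(b,B(286,225)),(b,B(286,117)),(b,B(286,330))):
    d=onz(c,u,62)-c0;print("x,y rel plate centre",(d@ux).round(1),(d@uy).round(1))
# fork far/near edges z 80 top; 
for c,u in((a,A(222,280)),(a,A(222,392)),(b,B(286,378)),(b,B(286,515))):
    d=onz(c,u,80)-c0;print("fork inner edges",(d@ux).round(1),(d@uy).round(1))
print("c0",c0,np.degrees(yaw))
E
```

```text
[array([ 554.2, -156.3,   14. ]), array([ 554. , -157.5,   14. ]), array([ 556.3, -153.4,   14. ])] [ 555.8 -155.9   22. ]
[array([ 660.6, -201.4,   14. ]), array([ 660.5, -202.5,   14. ]), array([ 659.9, -198.2,   14. ])] [ 659.5 -199.8   21.8]
[array([ 522.7, -230.1,   14. ]), array([ 522.7, -231.5,   14. ]), array([ 525. , -225.6,   14. ])] [ 525.7 -227.4   23.3]
115.58880000083523 80.32774446268262 -22.9476054492465 -23.03830287221072
x,y rel plate centre -20.9 34.5
x,y rel plate centre -20.9 45.3
x,y rel plate centre -20.9 17.3
x,y rel plate centre -20.0 31.0
x,y rel plate centre -20.0 49.5
x,y rel plate centre -19.9 12.4
fork inner edges -20.3 13.0
fork inner edges -20.7 -9.3
fork inner edges -20.0 11.9
fork inner edges -20.0 -12.2
c0 [ 591.6340757  -216.38267339   14.        ] -22.9476054492465
```

```bash
python3 - <<'E'
from h import *
a=ld("d1");b=ld("d2");t=ld("c_top");s=ld("c_side")
A=lambda x,y:(240+x/4,130+y/4)
B=lambda x,y:(260+x/5,175+y/5)
T=lambda x,y:(310+x/5.4,125+y/5.4)
S=lambda x,y:(270+x/4.6,190+y/4.6)
print(tri([(t,T(355,188)),(s,S(522,368))]))
print(tri([(t,T(255,428)),(s,S(262,302))]))
print(tri([(t,T(255,428)),(s,S(262,302)),(a,A(91,412)),(b,B(102,478))]))
print(tri([(t,T(85,356)),(a,A(75,88)),(b,B(90,101))]))
print(tri([(t,T(188,120)),(a,A(574,86)),(b,B(689,101))]))
for z in(12,16,20,24):
    print(z,[np.linalg.norm(onz(a,A(42,46),z)-onz(a,A(608,44),z)),np.linalg.norm(onz(b,B(50,45),z)-onz(b,B(733,45),z)),np.linalg.norm(onz(a,A(42,46),z)-onz(a,A(62,438),z))])
E
```

```text
(array([ 628.57574022, -269.25259916,   21.30380647]), [np.float64(0.7603676267222768), np.float64(0.7603676267223268)])
(array([ 526.00055996, -224.95668012,   21.31935701]), [np.float64(2.0264242090381828), np.float64(2.026424209038261)])
(array([ 525.79107832, -226.63932716,   22.9702213 ]), [np.float64(2.593680291813013), np.float64(2.2444420129790803), np.float64(0.8032255832260605), np.float64(0.818118746398918)])
(array([ 555.50903379, -155.11547463,   21.58934951]), [np.float64(1.7953396469814038), np.float64(0.9063810224435099), np.float64(0.9025714239179823)])
(array([ 658.37646591, -198.57905022,   24.86183347]), [np.float64(1.479077619569732), np.float64(0.9118706125648638), np.float64(0.6147004754234503)])
12 [np.float64(130.81199438129659), np.float64(131.4710917621614), np.float64(97.48881154130937)]
16 [np.float64(129.05181257756632), np.float64(129.7102668218739), np.float64(96.1770202720614)]
20 [np.float64(127.29163077383603), np.float64(127.94944188158627), np.float64(94.86522900281335)]
24 [np.float64(125.53144897010564), np.float64(126.18861694129863), np.float64(93.55343773356535)]
```

```bash
python3 - <<'E'
from h import *
a=ld("d1");b=ld("d2");t=ld("c_top")
A=lambda x,y:(240+x/4,130+y/4)
B=lambda x,y:(260+x/5,175+y/5)
T=lambda x,y:(310+x/5.4,125+y/5.4)
zs=21;za=65
S=[(A(75,88),B(90,101),T(85,356)),(A(574,86),B(689,101),T(188,120)),(A(91,412),B(102,478),T(255,428))]
yaw=np.radians(-23);ux=np.array([np.cos(yaw),np.sin(yaw),0]);uy=np.array([-np.sin(yaw),np.cos(yaw),0])
for i,(c,k) in enumerate(((a,"a"),(b,"b"),(t,"t"))):
    P=[onz(c,s[i],zs) for s in S]; c0=(P[1]+P[2])/2
    print(k,np.linalg.norm(P[1]-P[0]),np.linalg.norm(P[2]-P[0]),c0)
    L={"a":[A(222,150),A(221,95)],"b":[B(286,225),B(286,117)],"t":[T(145,245)]}[k]
    for u in L:
        w=onz(c,u,za);d=w-c0;print("  pin x rel plate",d@ux,d@uy,"world x-stand coord",w@ux)
# slot
n=uy
for c in(b,):
    # head face plane: through point with known y; face centre ray at z=65
    ctr=onz(c,B(286,117),za);print("face ctr",ctr)
    def onface(u):
        o,d=ray(c,u);return o+d*((ctr-o)@n)/(d@n)
    for u in(B(255,130),B(317,98),B(286,94),B(286,140),B(192,117),B(379,117)):
        w=onface(u)-ctr;print("face pt x,z",w@ux,w[2])
    p=onface(B(255,130))-onface(B(317,98));print("lean deg toward +x:",np.degrees(np.arctan2(p@ux,p[2])))
E
```

```text
a 112.81262095858227 78.36384354973391 [ 592.28328334 -214.02309734   21.        ]
  pin x rel plate -20.430896352951223 32.559109899887396 world x-stand coord 608.3942269269455
  pin x rel plate -20.399533793441023 43.22462426329084 world x-stand coord 608.4255894864557
b 112.89725629072524 78.49203639986735 [ 592.233686   -214.25478674   21.        ]
  pin x rel plate -19.716294105779195 29.8753342254103 world x-stand coord 609.1537028451743
  pin x rel plate -19.75943453008163 48.15788173070058 world x-stand coord 609.1105624208718
t 112.23852310359159 78.17294542872934 [ 591.04343792 -211.54525575   21.        ]
  pin x rel plate -10.605417371331537 31.631534669649334 world x-stand coord 616.110252343703
face ctr [ 592.86181409 -162.20459673   65.        ]
face pt x,z -4.85444766898903 7.671227116136379
face pt x,z 5.2444171861052995 -12.065481431929811
face pt x,z 0.06064679615191281 -14.716554462676811
face pt x,z -0.0545634812043008 13.24037696574706
face pt x,z -15.056660200676465 0.06775054274126546
face pt x,z 14.908496013736364 -0.06708384747511786
lean deg toward +x: -27.09788534018708
```

```bash
cat >> h.py <<'E'
YAW=np.radians(-23);UX=np.array([np.cos(YAW),np.sin(YAW),0]);UY=np.array([-np.sin(YAW),np.cos(YAW),0])
O=np.array([573.8,-206.3,0])
def W(x,y,z): return O+UX*x+UY*y+np.array([0,0,z])
def SC(p): d=np.asarray(p)-O; return np.array([d@UX,d@UY,d[2]])
E
python3 - <<'E'
from h import *
A=att(YAW)
gripper_to(0)
move_ptp(W(0,92,140),A)
move_straight(W(0,92,55),A,velocity=150)
o=get_obs();print(o["t"],SC(o["position"]),o["ft_force"])
r=move_straight(W(0,38,55),A,velocity=35,until_force=18)
o=get_obs();print(r,o["t"],SC(o["position"]),o["ft_force"])
save(wrist(),"e1")
E
```

```text
6.6167 [ 1.03505532 91.45646383 55.84753622] [-0.20898808 -1.02319392  0.18735977]
False 8.3083 [-0.10266301 46.9827576  55.10291399] [ 5.44712035 10.53172477 -2.05782732]
```

View pics/e1.png

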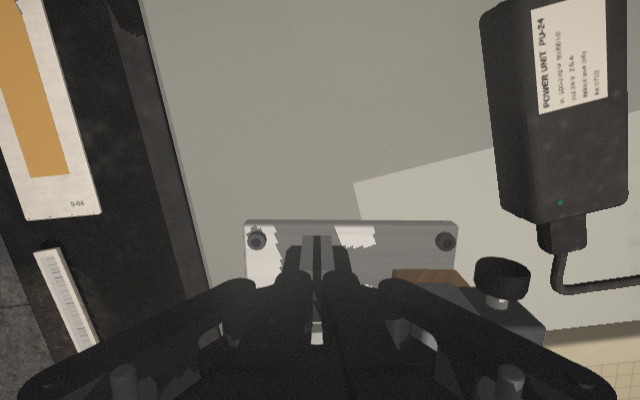

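```bash
python3 - <<'E'
from h import *
A=att(YAW)
pause(0.2);o=get_obs();print(SC(o["position"]),o["ft_force"]@UY)
r=move_straight(W(0,30,55),A,velocity=35,until_force=15)
o=get_obs();print(r,o["t"],SC(o["position"]),o["ft_force"]@UY)
pause(0.2);o=get_obs();print(SC(o["position"]),o["ft_force"]@UY)
E
```

```text
[-0.11078358 46.97751853 55.10104932] 11.932063025547276
False 8.9333 [-0.14053708 46.98340229 55.22148519] 21.07108820305187
[-0.12678422 46.99633467 55.22743029] 20.98896286740631
```

```bash
python3 - <<'E'
from h import *
A=att(YAW)
move_straight(W(0,75,56),A,velocity=150)
move_straight(W(0,75,150),A,velocity=200)
A2=att(YAW+np.pi/2)
gripper_to(50)
p=W(0,-37,165);print(inverse_kinematics(p,A2))
move_ptp(p,A2);pause(0.15);save(wrist(),"f1")
o=get_obs();print(o["t"],SC(o["position"]),o["qpos"].round(2))
move_ptp([500,-365,165],A2);pause(0.15);save(wrist(),"f2")
move_ptp([500,-335,165],A2);pause(0.15);save(wrist(),"f3")
o=get_obs();print(o["t"])
crop("f1",220,120,420,270,4,"f1c");crop("f2",220,120,420,270,4,"f2c");crop("f3",220,120,420,270,4,"f3c")
E
```

```text
[ 0.52250759  0.38376924 -0.22581084  1.75059879  0.09864667  1.01824947
  1.43009955]
12.4083 [-3.41357604e-02 -3.64888485e+01  1.64938417e+02] [ 0.52  0.38 -0.23  1.75  0.1   1.02  1.43]
13.6667
```

View pics/f1c.png

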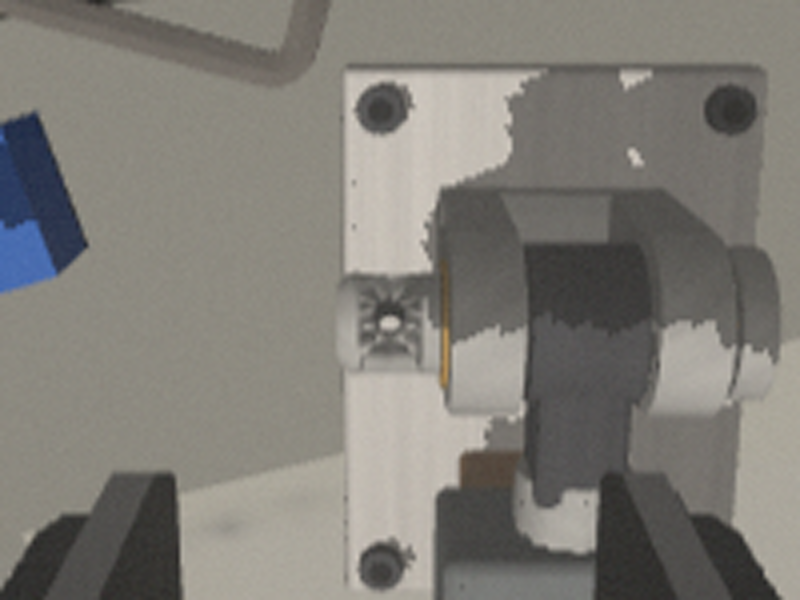

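View pics/f2.png

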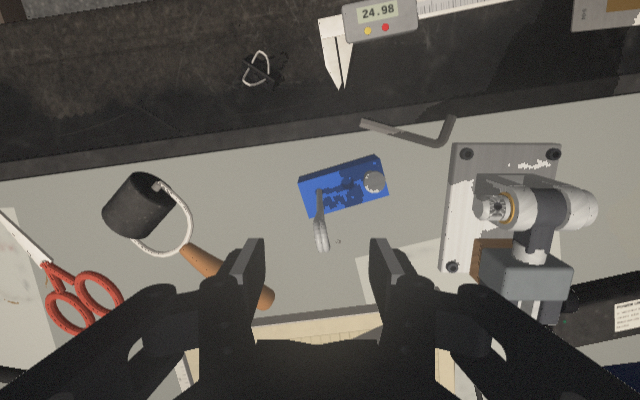

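View pics/f3.png

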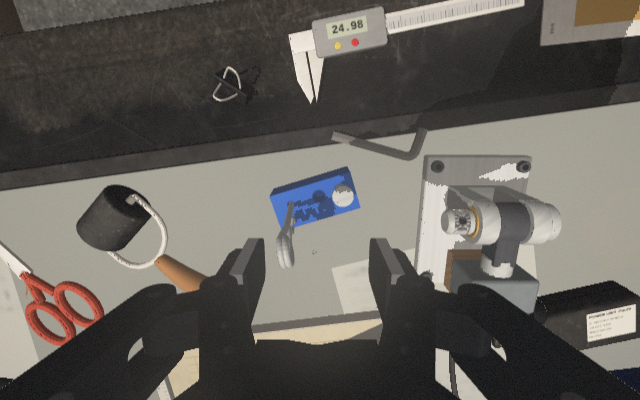

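```bash
python3 - <<'E'
from h import *
crop("f1",295,180,335,220,15,"f1d");crop("f2",290,145,400,260,5,"f2c");crop("f3",260,150,370,275,4.8,"f3c")
E
```

```text
(no output)
```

View pics/f1d.png

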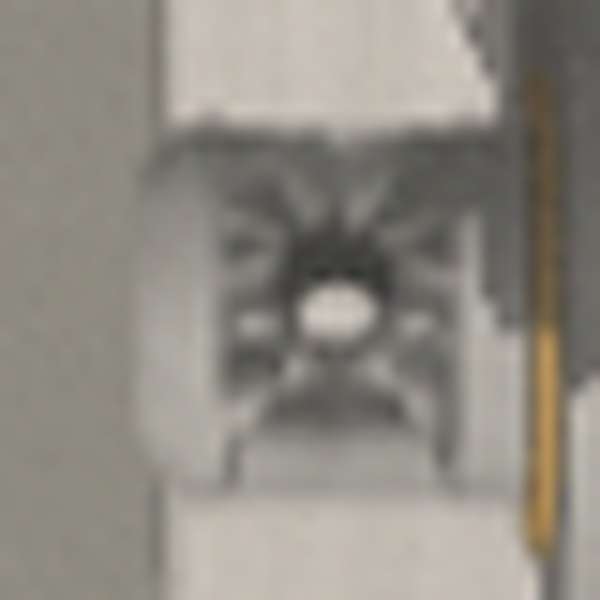

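View pics/f2c.png

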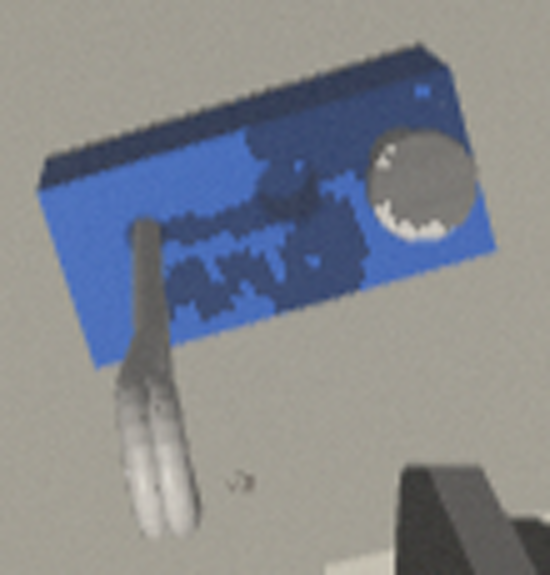

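View pics/f3c.png

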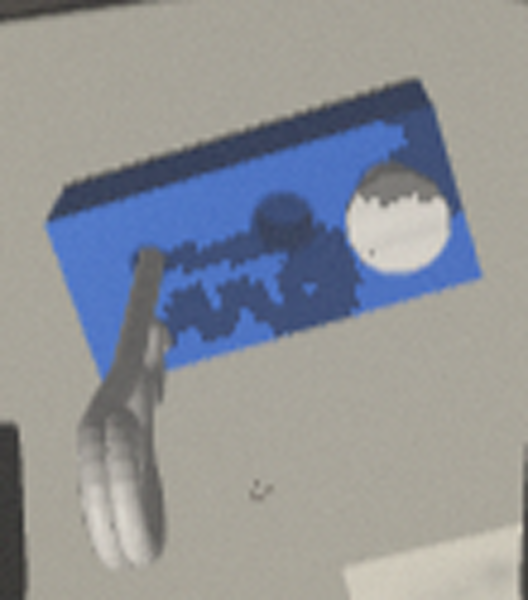

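```bash
python3 - <<'E'
from h import *
f1=ld("f1");f2=ld("f2");f3=ld("f3")
p=onz(f1,(295+337/15,180+308/15),65);print("pin axis @hole stand",SC(p))
cam=-f1["R"].T@f1["t"];print("cam rel stand",SC(cam), "view lean", np.degrees(np.arctan2(0-SC(cam)[0],SC(cam)[2]-65)))
for u in((295+140/15,180+308/15),):print("pin end",SC(onz(f1,u,65)))
F2=lambda x,y:(290+x/5,145+y/5)
F3=lambda x,y:(260+x/4.8,150+y/4.8)
for z in(30,33):
  l2=onz(f2,F2(146,224),z);l3=onz(f3,F3(150,256),z);print("leg",l2,l3)
print(tri([(f2,F2(146,224)),(f3,F3(150,256))]))
e2=onz(f2,F2(166,531),106.5);e3=onz(f3,F3(128,563),106.5)
for l,e in((l2,e2),(l3,e3)):
    d=(e-l)[:2];print("coil far",e,np.linalg.norm(d),np.degrees(np.arctan2(d[1],d[0])))
for c,F,P in((f2,F2,[(38,188),(97,367),(495,247),(447,70)]),(f3,F3,[(48,222),(105,378),(480,275),(428,100)])):
    Q=[onz(c,F(*q),33) for q in P]
    print([q.round(1).tolist() for q in Q]);
    print([(np.linalg.norm(Q[i]-Q[j]).round(1),np.degrees(np.arctan2(*(Q[j]-Q[i])[1::-1])).round(1)) for i,j in((0,1),(1,2))])
E
```

```text
pin axis @hole stand [  1.36697547 -36.00502914  65.        ]
cam rel stand [-67.84665773 -37.00848667 308.23237609] view lean 15.585785753472361
pin end [  1.36636928 -46.4507344   65.        ]
leg [ 503.60208066 -361.2245691    30.        ] [ 504.18632859 -362.17091226   30.        ]
leg [ 502.90137978 -360.96518686   33.        ] [ 503.46899872 -361.59805162   33.        ]
(array([ 501.72927093, -360.42420711,   39.15963116]), [np.float64(0.25993997700505916), np.float64(0.2599399770050865)])
coil far [ 527.10030529 -368.90921734  106.5       ] 25.46950365748942 -18.1739892100649
coil far [ 527.29122476 -369.67178083  106.5       ] 25.1532017200338 -18.722332602391994
[[489.4, -376.1, 33.0], [524.3, -379.6, 33.0], [531.1, -305.0, 33.0], [497.8, -302.1, 33.0]]
[(np.float64(35.1), np.float64(-5.8)), (np.float64(75.0), np.float64(84.8))]
[[490.0, -376.4, 33.0], [522.4, -379.6, 33.0], [531.2, -305.8, 33.0], [496.2, -302.6, 33.0]]
[(np.float64(32.6), np.float64(-5.5)), (np.float64(74.3), np.float64(83.2))]
```

```bash
python3 - <<'E'
from h import *
f2=ld("f2");f3=ld("f3");s=ld("c_side");t=ld("c_top")
F2=lambda x,y:(290+x/5,145+y/5)
F3=lambda x,y:(260+x/4.8,150+y/4.8)
S=lambda x,y:(270+x/4.6,190+y/4.6)
print(tri([(f2,F2(166,531)),(f3,F3(128,563))]))
# lateral: plane of clip contains ring centre seen in side; ring pixel centre, top, left,right
# intersect side ray w/ vertical plane through leg with dir yaw -12
for yw in(-18,-12,-6):
    n=np.array([-np.sin(np.radians(yw)),np.cos(np.radians(yw)),0]);p0=np.array([503.2,-361.3,0]);ux=np.array([n[1],-n[0],0])
    for u in(S(222,288),S(222,257),S(222,322),S(185,300),S(256,288),S(187,465),S(228,467)):
        o,d=ray(s,u);X=o+d*((p0-o)@n)/(d@n);print(yw,X.round(1),((X-p0)@ux).round(1))
for X in([503.2,-361.3,33],):
    print(proj(s,X),S(187,465))
E
```

```text
(array([ 524.86943221, -368.08198502,  111.77099194]), [np.float64(0.07395186410114361), np.float64(0.07395186410130059)])
-18 [ 516.6 -365.7  108. ] 14.1
-18 [ 516.5 -365.6  119.4] 14.0
-18 [ 516.8 -365.7   95.3] 14.2
-18 [ 504.4 -361.7  100.8] 1.2
-18 [ 527.7 -369.3  110.4] 25.8
-18 [ 505.1 -361.9   36.2] 2.0
-18 [ 519.3 -366.5   39.2] 16.9
-12 [ 516.6 -364.1  107.1] 13.7
-12 [ 516.5 -364.1  118.6] 13.6
-12 [ 516.7 -364.2   94.3] 13.8
-12 [ 504.4 -361.5  100.7] 1.2
-12 [ 527.7 -366.5  108.8] 25.1
-12 [ 505.1 -361.7   36.1] 2.0
-12 [ 519.3 -364.7   37.9] 16.4
-6 [ 516.5 -362.7  106.3] 13.4
-6 [ 516.4 -362.7  117.8] 13.3
-6 [ 516.6 -362.7   93.5] 13.5
-6 [ 504.3 -361.4  100.6] 1.2
-6 [ 527.7 -363.9  107.3] 24.6
-6 [ 505.1 -361.5   35.9] 1.9
-6 [ 519.2 -363.    36.7] 16.1
[309.44380264 292.5376581 ] (310.6521739130435, 291.0869565217391)
```

```bash
python3 - <<'E'
from h import *
A=att(np.radians(72))
move_ptp([516.5,-365.2,135],A);pause(0.1)
save(wrist(),"g1")
move_straight([516.5,-365.2,87],A,velocity=120);pause(0.1)
save(wrist(),"g2");o=get_obs();print(o["t"],o["position"],o["ft_force"])
crop("g2",200,100,440,400,2,"g2c")
E
```

```text
14.8167 [ 517.48163091 -365.74851489   88.34509962] [-0.71228086 -0.41486922  0.18661109]
```

View pics/g1.png

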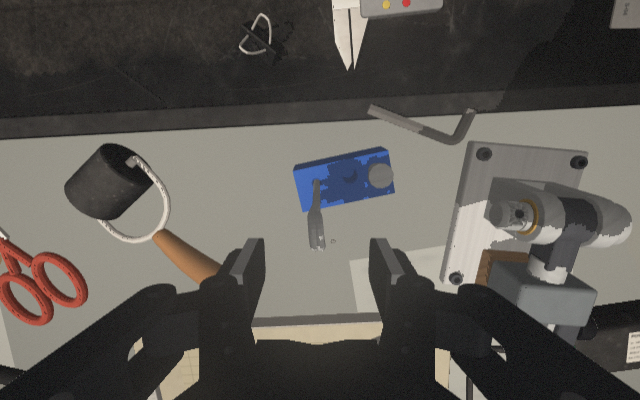

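View pics/g2c.png

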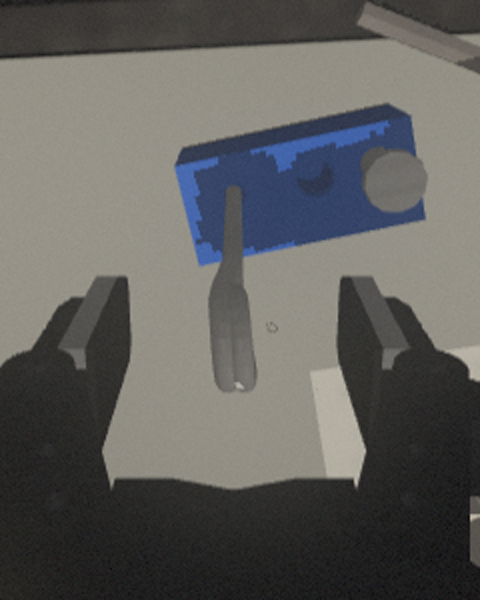

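```bash
python3 - <<'E'
from h import *
c=ld("g2");T=np.eye(4)
import numpy as np
o=get_obs();R=Rot.from_rotvec(o["ee_rot"]).as_matrix();p=o["position"]
for z in(-11.5,0,11.5):
  for x in(-30.2,-18.7,-7.2):
    q=proj(c,p+R@np.array([x,0,z]));print(x,z,((q-[200,100])*2).round())
E
```

```text
-30.2 -11.5 [235. 321.]
-18.7 -11.5 [235. 296.]
-7.2 -11.5 [234. 275.]
-30.2 0 [235. 373.]
-18.7 0 [235. 345.]
-7.2 0 [234. 321.]
-30.2 11.5 [235. 423.]
-18.7 11.5 [235. 392.]
-7.2 11.5 [234. 365.]
```

```bash
python3 - <<'E'
from h import *
A=att(np.radians(75))
move_straight([516.0,-365.2,86],A,velocity=60)
gripper_to(0);pause(0.15)
o=get_obs();print(o["t"],o["position"],o["opening"],o["ft_force"])
move_straight([516.0,-365.2,150],A,velocity=120);pause(0.2)
o=get_obs();print(o["t"],o["position"],o["opening"],o["ft_force"])
save(wrist(),"h1");save(camera("side"),"h1s")
crop("h1",200,100,440,400,2,"h1c");crop("h1s",260,160,440,320,4.4,"h1sc")
E
```

```text
15.6583 [ 516.13807007 -365.21321884   86.17604083] 9.197085309259887 [-0.66162338  0.86689054  1.31682848]
16.5417 [ 515.13803402 -364.65454255  148.58007055] 8.973786106117647 [-0.1398545   0.22260478  0.32663686]
```

View pics/h1c.png

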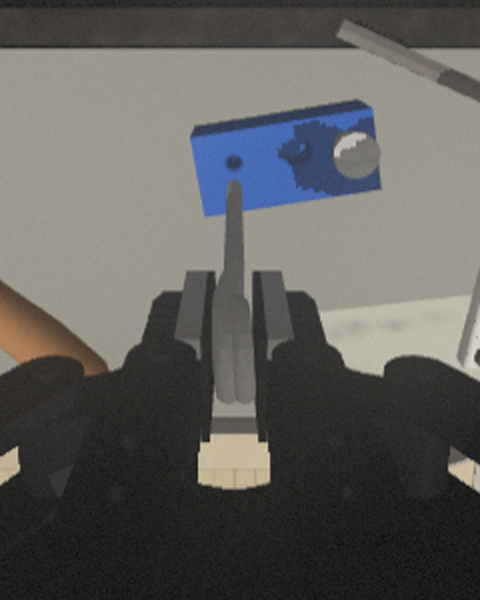

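View pics/h1sc.png

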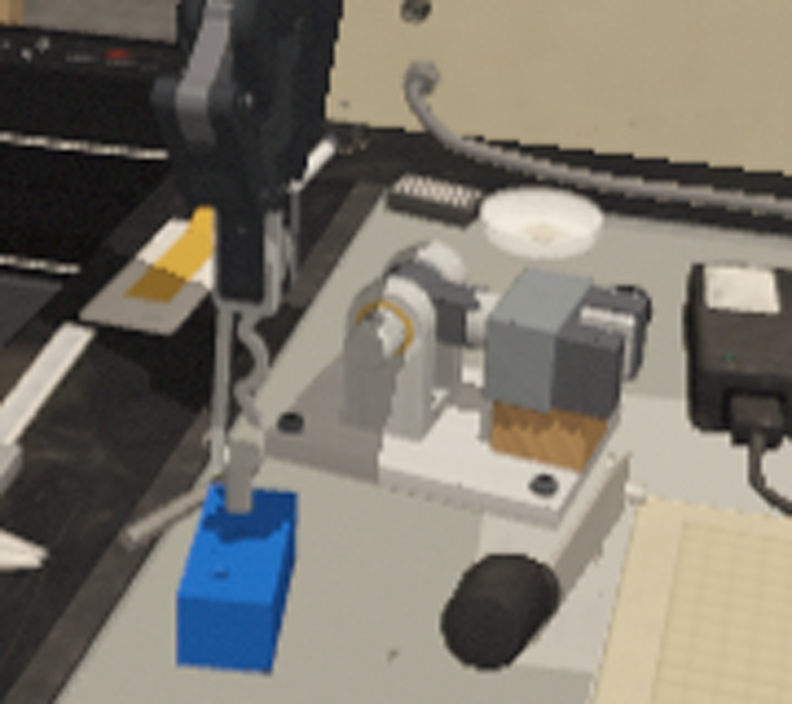

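```bash
python3 - <<'E'
from h import *
c=ld("h1");s=ld("h1s");o=get_obs();R=Rot.from_rotvec(o["ee_rot"]).as_matrix();p=o["position"]
for z in(-7,-8,-9,-10,-11,-12):print(z,proj(c,p+R@np.array([69.3,0,z])))
for x in (66.3,72.3):print(x,proj(c,p+R@np.array([x,0,-9])))
print("obs",(200+235/2,100+183/2))
X,e=tri([(c,(200+235/2,100+183/2)),(s,(260+217/4.4,160+461/4.4))]);print(X,e,R.T@(X-p))
# side cam check of tool: finger tip visible at crop(240,305)
print("side proj tip pred",(proj(s,p+R@np.array([69.3,0,-9]))-[260,160])*4.4, "tcp",(proj(s,p)-[260,160])*4.4,"coil top/leg top",(proj(s,p+R@np.array([0,0,-9]))-[260,160])*4.4)
E
```

```text
-7 [316.78041416 201.77414104]
-8 [316.78018042 200.38894602]
-9 [316.77994611 199.00041834]
-10 [316.77971124 197.60854595]
-11 [316.77947581 196.21331676]
-12 [316.7792398 194.8147186]
66.3 [316.78848207 200.17832866]
72.3 [316.77163143 197.8530411 ]
obs (317.5, 191.5)
[ 501.91057338 -360.24178824   82.76023275] [np.float64(1.042566714486226), np.float64(1.042566714486151)] [ 66.26982434   0.93684743 -14.15900248]
side proj tip pred [227.30866368 473.10386588] tcp [253.92302861 298.08348224] coil top/leg top [228.13347367 294.25173436]
```

```bash
cat >> h.py <<'E'
TIP=np.array([67,0.6,-13.7])
PX,PY,PZ=1.2,-36.3,65.5
def tool(phi):
    """tool tilted: fingers point down and toward +stand x by phi rad; jaw along +UY"""
    x=np.sin(phi)*UX-np.cos(phi)*np.array([0,0,1.]);y=UY
    return np.column_stack([x,y,np.cross(x,y)])
def pose(tip,phi):
    """tip in stand coords (x,y,z)"""
    R=tool(phi);return W(*tip)-R@TIP,Rot.from_matrix(R).as_rotvec()
def along(r,lean,dx=0,dy=0):
    """point at distance r from pin axis on hole axis leaning toward -x by lean"""
    return (PX-r*np.sin(lean)+dx,PY+dy,PZ+r*np.cos(lean))
E
python3 - <<'E'
from h import *
d=np.radians
p,A=pose(along(24,d(24)),d(25.5))
q=inverse_kinematics(p,A);print(p,q)
move_straight([515.5,-364.8,175],velocity=200)
move_ptp(p,A);pause(0.2)
o=get_obs();print(o["t"],o["position"]-p,o["ft_force"],o["opening"])
save(wrist(),"i1");save(camera("side"),"i1s")
crop("i1",220,120,420,320,3,"i1c");crop("i1s",290,170,430,290,5,"i1sc")
E
```

```text
[ 536.33211541 -230.4825245   153.79630706] [ 0.55972534  0.15168225 -0.25942748  2.1595539   0.20034707  0.39835324
  1.31368025]
17.7833 [ 1.06142538 -1.92380356  0.73751086] [-0.38772279  0.7743912   0.64654613] 8.824867821758927
```

View pics/i1c.png

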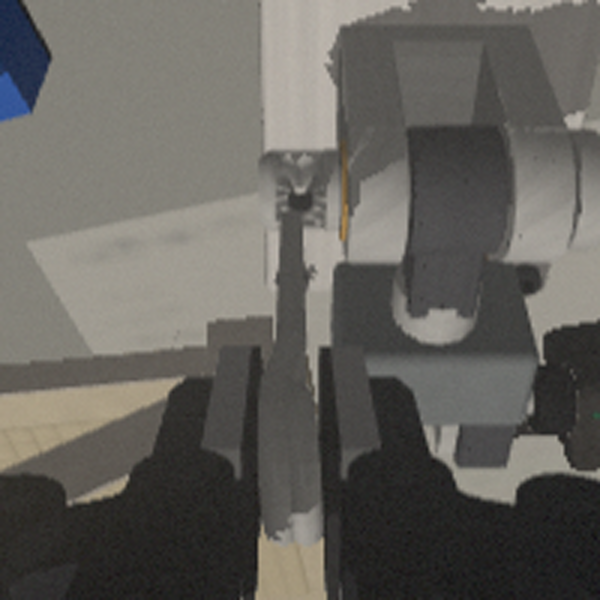

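View pics/i1sc.png

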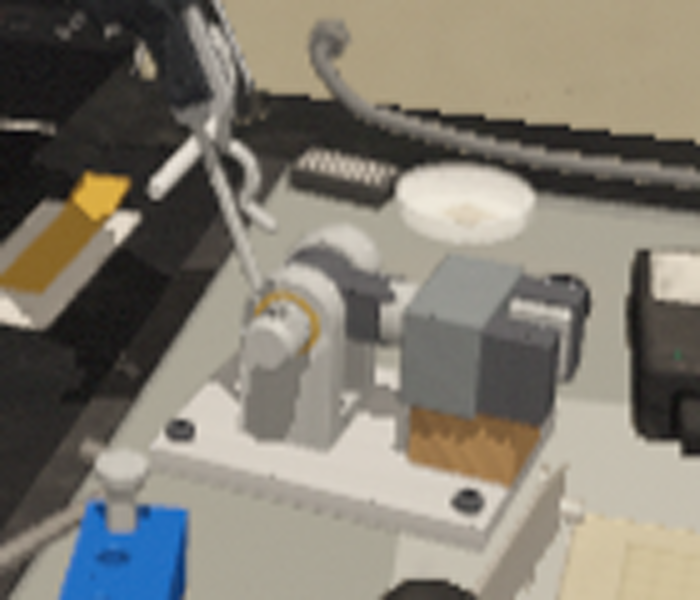

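```bash
python3 - <<'E'
from h import *
c=ld("i1");s=ld("i1s");o=get_obs();R=Rot.from_rotvec(o["ee_rot"]).as_matrix();p=o["position"]
print("tool phi",np.degrees(np.arctan2(R[:,0]@UX,-R[2,0])), "x.uy",R[:,0]@UY)
tm=SC(p+R@TIP);print("tip model",tm,"desired",along(24,np.radians(24)))
print("proj tip model",proj(c,p+R@TIP),"obs",(220+292/3,120+211/3))
print("side proj",(proj(s,p+R@TIP)-[290,170])*5,"obs ~(258,288)")
print("tip by ray at z",SC(onz(c,(220+292/3,120+211/3),tm[2])))
h=(220+300/3,120+200/3)
for z in(72,74.6,77):print("hole",z,SC(onz(c,h,z)))
# pin silhouette: rows 150 and 230 at col 285
for row in(150,230):
    oo,d=ray(c,(220+285/3,120+row/3));d=d/np.linalg.norm(d)
    # stand xz-plane ray: distance of axis
    a=SC(oo);v=np.array([d@UX,d[2]]);v/=np.linalg.norm(v);n=np.array([-v[1],v[0]])
    print("sil row",row,"n",n,"n.cam",n@a[[0,2]])
E
```

```text
tool phi 25.55364724845771 x.uy -0.0007148308419785143
tip model [ -7.19795803 -37.41792882  87.90562238] desired (np.float64(-8.561679433819206), -36.3, np.float64(87.42509098342242))
proj tip model [318.51496353 191.14155203] obs (317.3333333333333, 190.33333333333331)
side proj [255.7828487  287.28927764] obs ~(258,288)
tip by ray at z [ -7.91726781 -38.22381111  87.90562238]
hole 72 [  1.74901654 -36.21839442  72.        ]
hole 74.6 [ -0.35492276 -36.25151005  74.6       ]
hole 77 [ -2.29702059 -36.28207833  77.        ]
sil row 150 n [0.80916195 0.58758569] n.cam 31.441981116991613
sil row 230 n [0.75723691 0.6531403 ] n.cam 55.729519630561995
```

```bash
python3 - <<'E'
from h import *
crop("i1",300,165,340,205,15,"i1d");crop("i1s",325,215,365,255,15,"i1sd")
E
```

```text
(no output)
```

View pics/i1d.png

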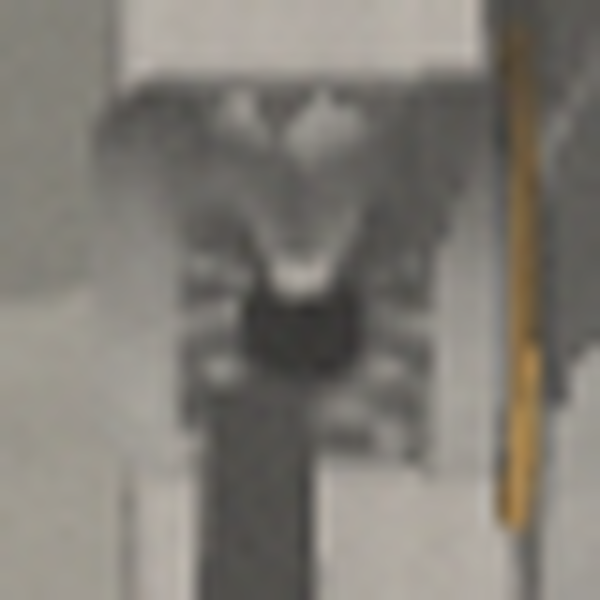

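View pics/i1sd.png

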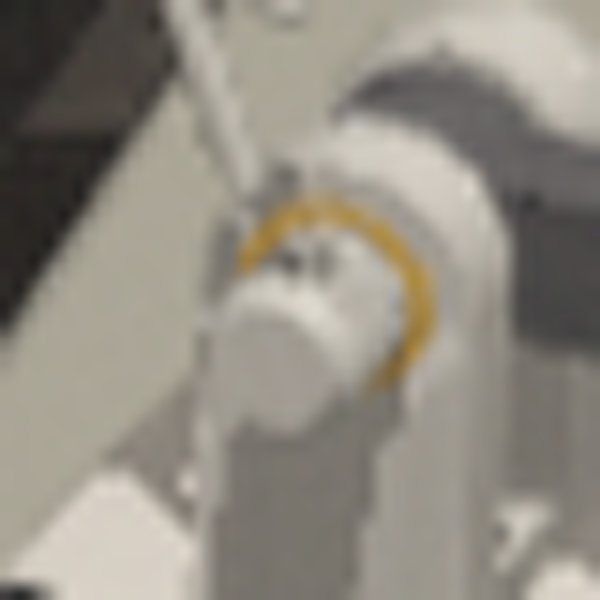

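```bash
cat >> h.py <<'E'
TIP=np.array([67,-0.2,-13.7])
PX,PY,PZ=0.6,-36.25,69.
def goto(p,A,v=60,n=2):
    c=p.copy()
    for i in range(n):
        move_straight(c,A,velocity=v);pause(0.12);e=p-get_obs()["position"];c=c+e
    return c-p,e
def rep(tag=""):
    o=get_obs();R=Rot.from_rotvec(o["ee_rot"]).as_matrix();t=SC(o["position"]+R@TIP);f=o["ft_force"]
    d=t-np.array([PX,PY,PZ])
    print(tag,"t%.2f"%o["t"],"tip rel axis",d.round(2),"phi %.1f"%np.degrees(np.arctan2(R[:,0]@UX,-R[2,0])),"F",np.round([f@UX,f@UY,f[2]],1),"op %.1f"%o["opening"])
E
python3 - <<'E'
from h import *
d=np.radians
p,A=pose(along(14,d(22)),d(23.7))
b,e=goto(p,A,50,2);print(b,e);rep()
save(wrist(),"j1");crop("j1",300,165,340,205,15,"j1d")
E
```

```text
[ 0.07944382 -0.07290677 -0.06378305] [-0.15252876 -0.12388882 -0.26340809]
 t18.68 tip rel axis [-5.14  0.17 13.25] phi 23.7 F [ 0.7  0.3 -0.4] op 8.7
```

View pics/j1d.png

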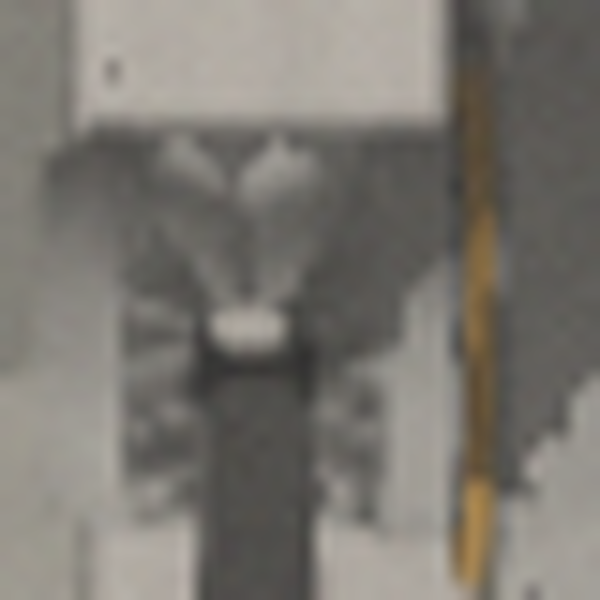

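```bash
python3 - <<'E'
from h import *
d=np.radians
for r in(9,4):
    p,A=pose(along(r,d(22)),d(23.7))
    hit=move_straight(p,A,velocity=20,until_force=5);rep(f"{r} {hit}")
    if hit:break
save(wrist(),"k1");crop("k1",290,155,350,215,10,"k1d")
E
```

```text
9 False t19.13 tip rel axis [-3.61 -0.02  7.95] phi 23.7 F [ 0.4 -0.2 -0.2] op 9.3
4 False t19.53 tip rel axis [-1.57  0.03  3.5 ] phi 23.7 F [ 0.2 -0.8  0.3] op 9.0
```

View pics/k1d.png

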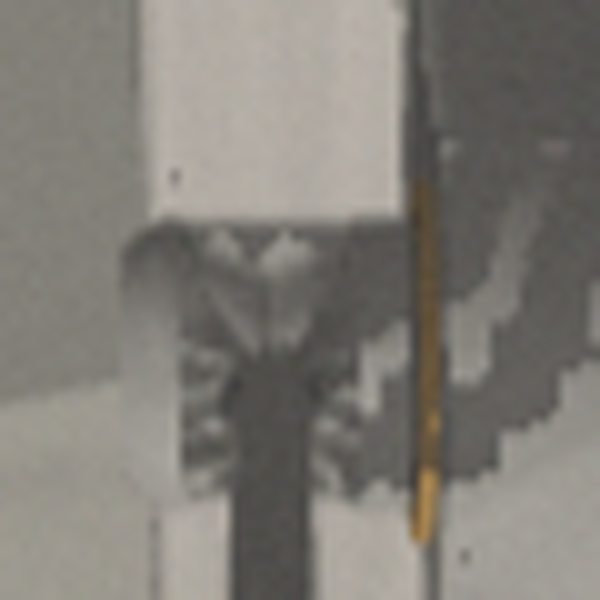

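```bash
python3 - <<'E'
from h import *
d=np.radians
for r in(-1,-6,-12):
    p,A=pose(along(r,d(22)),d(23.7))
    hit=move_straight(p,A,velocity=20,until_force=5);rep(f"{r} {hit}")
    if hit:break
save(wrist(),"k2");crop("k2",270,155,370,235,7,"k2d");save(camera("side"),"k2s");crop("k2s",290,170,430,290,5,"k2sc")
E
```

```text
-1 False t19.98 tip rel axis [ 0.26  0.01 -1.17] phi 23.7 F [-0.9 -0.4  0.3] op 9.1
-6 False t20.38 tip rel axis [ 2.09 -0.02 -5.85] phi 23.7 F [-0.3  0.4 -1.6] op 9.0
-12 False t20.83 tip rel axis [  4.31  -0.   -11.43] phi 23.7 F [-0.4  0.  -1.2] op 9.0
```

View pics/k2d.png

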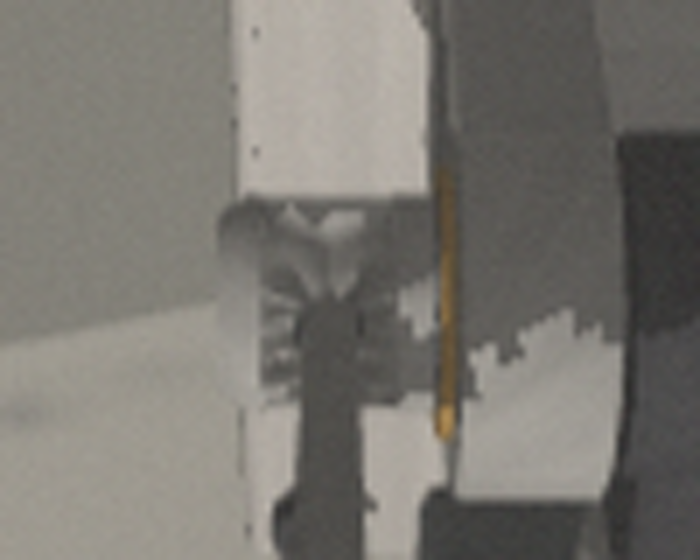

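View pics/k2sc.png

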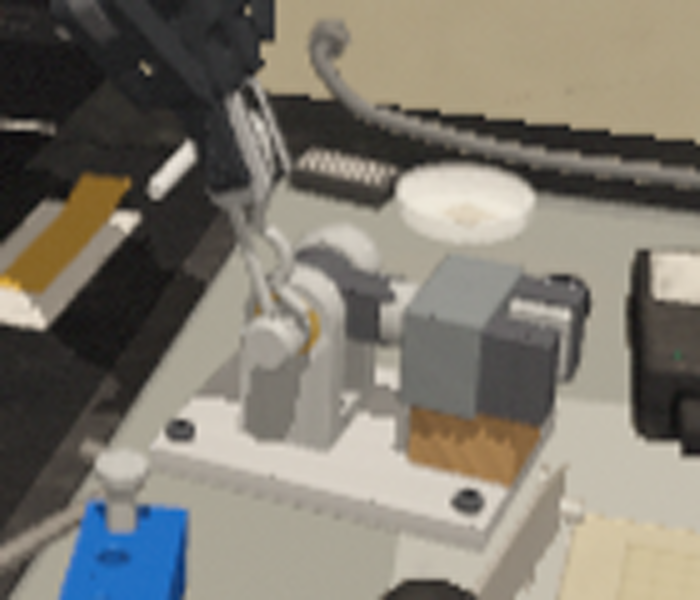

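```bash
python3 - <<'E'
from h import *
d=np.radians
for l in(16.5,11,5.5,0):
    p,A=pose(along(-12,d(l)),d(l+1.7))
    hit=move_straight(p,A,velocity=40,until_force=12);rep(f"{l} {hit}")
    if hit:break
pause(.1);rep()
save(wrist(),"l1");crop("l1",220,100,420,300,3,"l1d");save(camera("side"),"l1s");crop("l1s",290,170,430,290,5,"l1sc")
E
```

```text
16.5 False t21.22 tip rel axis [  4.25   0.04 -11.4 ] phi 18.3 F [-0.5  0.2 -1. ] op 8.9
11 False t21.50 tip rel axis [  2.94   0.04 -11.99] phi 12.9 F [-0.5 -0.3 -0.5] op 9.3
5.5 False t21.78 tip rel axis [  1.04   0.03 -12.57] phi 7.3 F [-0.4 -1.  -1. ] op 8.9
0 False t22.07 tip rel axis [ -0.26  -0.   -12.67] phi 1.8 F [-1.5  0.2 -0.3] op 9.0
 t22.17 tip rel axis [ -0.37  -0.06 -12.38] phi 1.8 F [-0.7  0.9 -0.9] op 8.9
```

View pics/l1d.png

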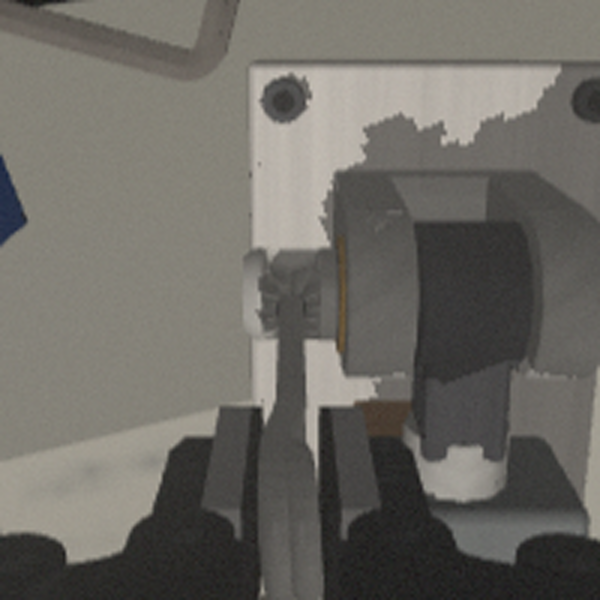

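View pics/l1sc.png

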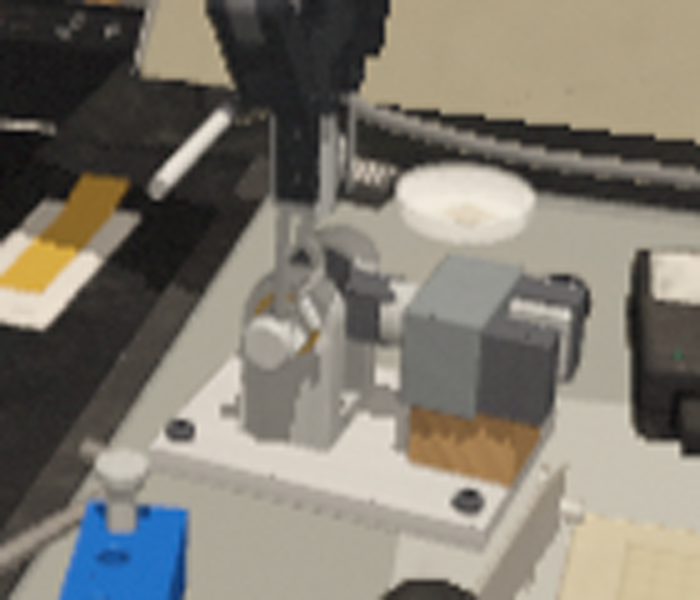

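```bash
python3 - <<'E'
from h import *
d=np.radians
for r in(-20,-26,-30,-33,-36,-40,-44):
    p,A=pose(along(r,0),d(1.7))
    hit=move_straight(p,A,velocity=30,until_force=13);rep(f"{r} {hit}")
    if hit:break
pause(.2);rep()
save(wrist(),"m1");crop("m1",220,100,420,300,3,"m1d");save(camera("side"),"m1s");crop("m1s",290,170,430,290,5,"m1sc")
E
```

```text
-20 False t22.68 tip rel axis [ -0.4   -0.04 -20.51] phi 1.7 F [-1.3 -0.2 -0.6] op 9.2
-26 False t23.03 tip rel axis [-2.200e-01 -2.000e-02 -2.615e+01] phi 1.7 F [-2.6  0.3  1.9] op 8.9
-30 False t23.32 tip rel axis [ -0.1    0.04 -29.67] phi 1.7 F [-3.5  0.3  5.3] op 9.0
-33 False t23.57 tip rel axis [-3.900e-01  3.000e-02 -3.361e+01] phi 1.7 F [-2.1  0.8  0.2] op 9.2
-36 False t23.82 tip rel axis [ -0.74  -0.08 -37.37] phi 1.6 F [-0.9  0.3 -3.1] op 8.8
-40 False t24.10 tip rel axis [-8.500e-01 -3.000e-02 -4.079e+01] phi 1.6 F [-3.3  0.2 -1.6] op 8.9
-44 False t24.38 tip rel axis [ -0.88   0.   -44.4 ] phi 1.6 F [-4.9  0.2 -1. ] op 8.7
 t24.58 tip rel axis [ -0.84  -0.06 -44.4 ] phi 1.6 F [-5.1  0.2 -0.8] op 8.6
```

View pics/m1d.png

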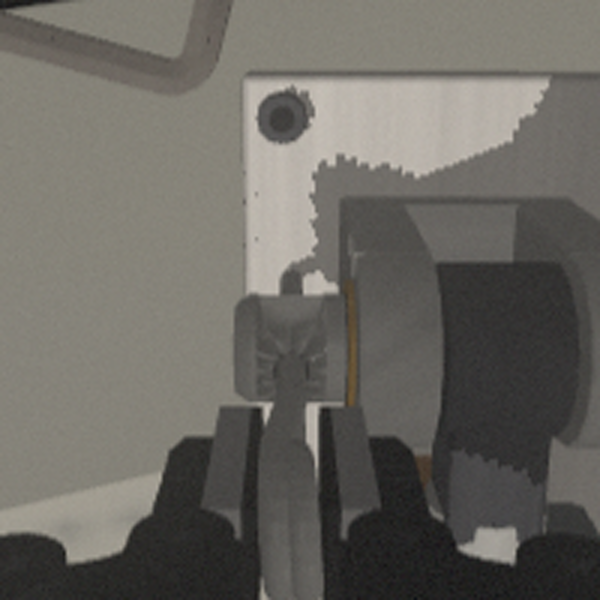

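View pics/m1sc.png

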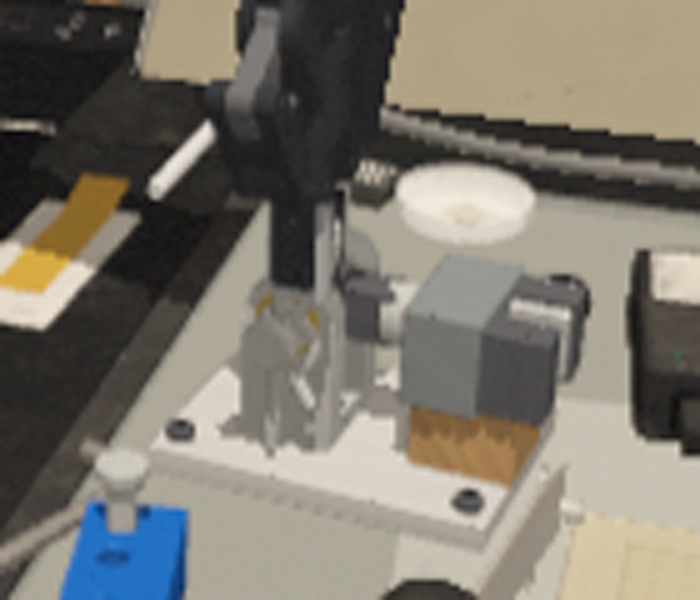

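```bash
python3 - <<'E'
from h import *
d=np.radians
for r,dx in((-44,-2),(-44,-4),(-46,-4),(-48,-4),(-45,-4)):
    p,A=pose(along(r,0,dx=dx),d(1.7))
    hit=move_straight(p,A,velocity=20,until_force=8);pause(.1);rep(f"{r} {dx} {hit}")
E
```

```text
-44 -2 False t25.03 tip rel axis [ -0.91  -0.   -43.59] phi 1.8 F [-2.  -0.1 -0.7] op 9.1
-44 -4 False t25.38 tip rel axis [ -1.92   0.13 -42.98] phi 1.9 F [ 0.6 -0.2 -0. ] op 9.3
-46 -4 False t25.73 tip rel axis [ -1.33   0.12 -44.8 ] phi 2.0 F [ 3.9 -0.3  1.7] op 9.1
-48 -4 False t26.08 tip rel axis [ -1.02   0.08 -46.12] phi 2.0 F [4.  0.4 5.4] op 9.2
-45 -4 False t26.48 tip rel axis [ -2.25   0.06 -43.88] phi 1.9 F [4.5 0.1 5.6] op 9.1
```

```bash
python3 - <<'E'
from h import *
d=np.radians
p,A=pose(along(-43.5,0,dx=-2.5),d(1.7))
move_straight(p,A,velocity=20);pause(.1);rep("pre")
gripper_to(34);pause(.1);rep("open")
R=tool(d(1.7));q=get_obs()["position"]-R[:,0]*75
move_straight(q,velocity=120);pause(.2);rep("up")
save(wrist(),"n1");crop("n1",220,100,420,300,3,"n1d");save(camera("side"),"n1s");crop("n1s",290,170,430,290,5,"n1sc")
E
```

```text
pre t26.84 tip rel axis [-2.440e+00  2.000e-02 -4.355e+01] phi 1.7 F [ 4.4 -0.2  2.4] op 8.9
open t27.30 tip rel axis [ -3.79  -0.08 -44.24] phi 1.6 F [-0.2  0.4  0.5] op 34.3
up t28.27 tip rel axis [-6.88 -0.17 29.4 ] phi 1.6 F [ 0.1 -1.  -0.1] op 33.8
```

View pics/n1d.png

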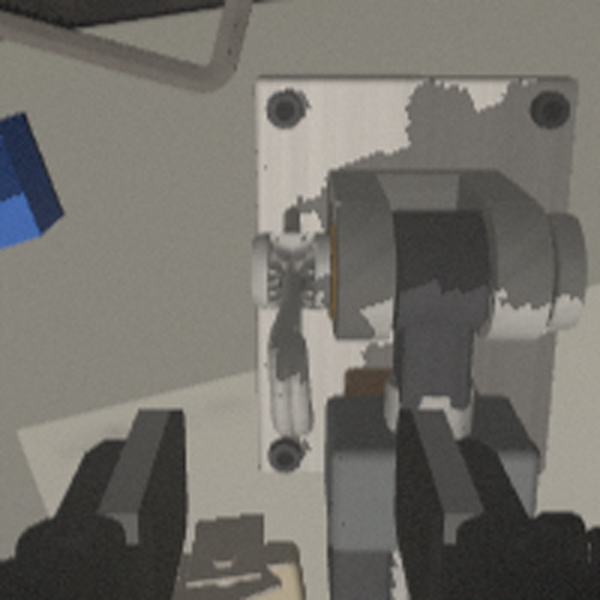

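View pics/n1sc.png

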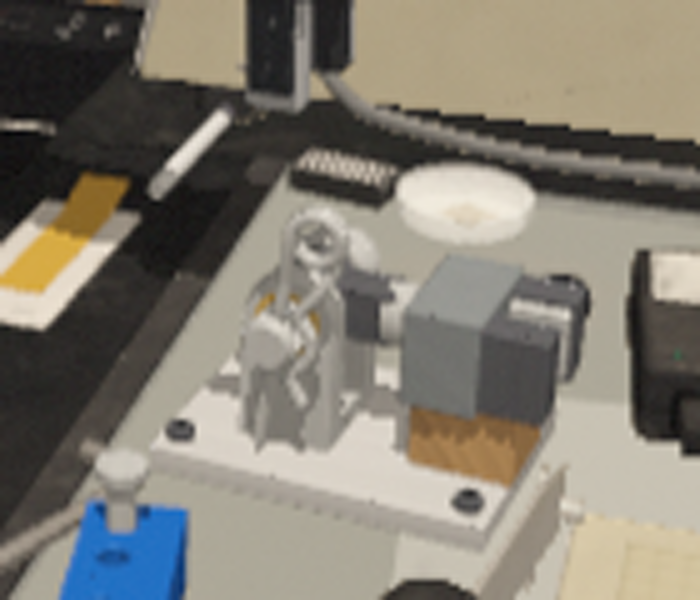

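```bash
python3 - <<'E'
from h import *
crop("n1s",325,200,375,265,9,"n1sd");crop("n1",290,160,340,260,6,"n1e")
E
```

```text
(no output)
```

View pics/n1sd.png

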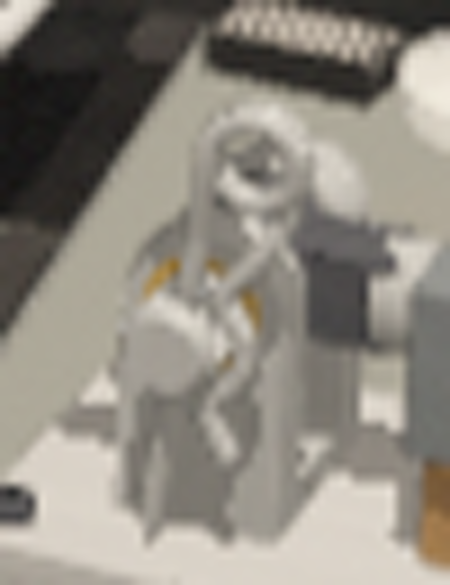

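View pics/n1e.png

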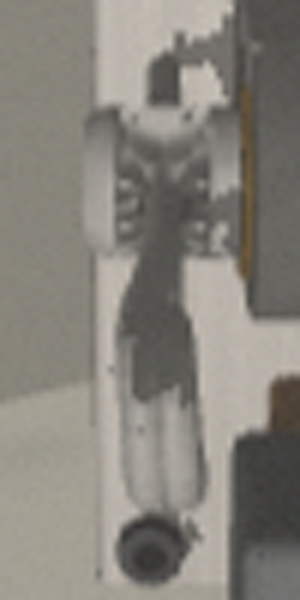

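```bash
python3 - <<'E'
from h import *
c=ld("n1");s=ld("n1s")
X,e=tri([(c,(290+165/6,160+62/6)),(s,(325+152/9,200+535/9))]);print("tip",SC(X),e)
Y,e=tri([(c,(290+163/6,160+505/6)),(s,(325+258/9,200+108/9))]);print("coil far-top",SC(Y),e)
# leg line in the stand plane y=PY via side rays
for u in((199,170),(195,290),(152,535),(258,160)):
    o,d=ray(s,(325+u[0]/9,200+u[1]/9));X=o+d*(((O+UY*PY)-o)@UY)/(d@UY);print(u,SC(X))
E
```

```text
tip [ -4.85962049 -35.47886425  21.47577394] [np.float64(0.4666517230879852), np.float64(0.46665172308819314)]
coil far-top [ 17.64016168 -37.48585426 124.26351395] [np.float64(2.580386847754209), np.float64(2.580386847754318)]
(199, 170) [  3.05908053 -36.25       106.47585346]
(195, 290) [  3.2179433  -36.25        80.18918337]
(152, 535) [ -4.06868695 -36.25        22.18620557]
(258, 160) [ 15.18729579 -36.25       111.1553816 ]
```

```bash
python3 - <<'E'
from h import *
c=ld("n1");f=ld("f1")
for n,k,u in(("now",c,(290+84/6,160+180/6)),("after push",f,(295+137/15,180+308/15))):print(n,"pin end",SC(onz(k,u,68)))
move_straight(get_obs()["position"]+[0,0,60],velocity=150);pause(1.0)
save(camera("top"),"z_top");save(camera("side"),"z_side")
a=cv2.absdiff(cv2.imread("pics/z_top.png"),cv2.imread("pics/c_top.png")).max(2)
o=get_obs();print(o["t"],o["ft_force"])
cv2.imwrite("pics/z_mix.png",np.vstack([cv2.imread("pics/z_top.png")[100:300,160:480]*1,cv2.imread("pics/c_top.png")[100:300,160:480]]))
E
```

```text
now pin end [  0.43870067 -46.40083257  68.        ]
after push pin end [  0.51269469 -46.49137751  68.        ]
30.0083 [0.16069412 0.31535913 0.17256724]
```

View pics/z_mix.png

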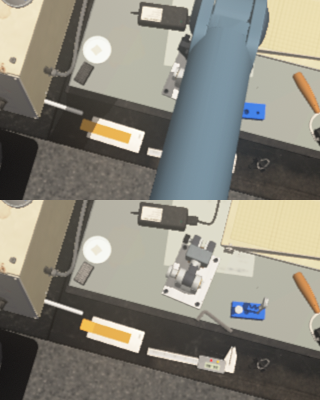

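View pics/z_side.png

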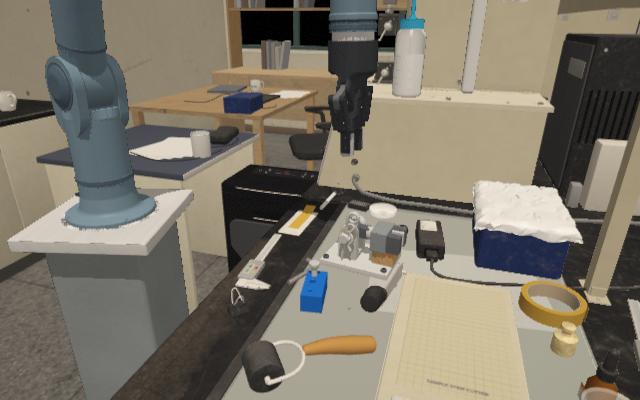

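The side view shows the cotter standing in the pin at about (350,225), the gripper clear of it, and the bystanders where they were. I'm handing the job in.

```bash
python3 - <<'E'
from workcell import *
print(close_job())
E
```

```text
the job is handed in; nothing more can be done
None
```

I pushed the pin home and fitted the cotter through its cross hole with the bow snapped over. I handed the job in at about 30 s of robot time, with no error raised.

- **Pin:** I pushed it by its head to the hard stop. Raising the push from 12 to 21 N moved it no further. After the cotter was in, the plain end measured y = -46.4 mm, against -46.5 mm right after the push and -47 mm nominal.
- **Cotter:** I took it out of the block by its coil. The cross hole looked about 22° out of upright towards the robot, so I put the leg in at that angle and turned the pin upright with it. I then pushed the leg down. The push reached about 5 N, then turned to a pull, which is the snap. Once released, the leg tip measured about 46 mm and the coil about 43 mm from the pin axis, against 44 mm nominal for both.
- **Lean after release:** the pin and cotter settled about 5° past upright, away from the robot. I left this alone because it is only a roll of the loose pin.
- **Height disagreement:** the pin axis measured 68–69 mm above the bench in several views, though plate-edge sizes alone suggested 65–66 mm. I worked with 69 mm and the fit met no resistance.
- **Other things on the bench:** in the last side view they look where they were. In the last top view the arm hid the stand, the hex key and most of the caliper, so those were checked only in the side view.

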